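Press a brass insert home, then hold the press guard open

TASK

A walnut block with a brass insert standing proud of its hole sits under the bench press. With the guard down, swing the press's hand lever down to its stop so that the insert is driven fully home, and let the lever come all the way back up; then raise the sprung guard by its handle to 60 degrees from closed so that I can take the block out with both hands. Finish while still holding the guard there, for it falls shut if let go, and leave the block in its place and the other things on the bench where they are.

Things in the scene. Friction and masses are not known exactly. Their poses are not given: they have to be found in the camera images.
- press: Grey cast bench arbor press, fixed to the bench; base 185 x 150 x 20 mm, 257 mm high (ram end 299 mm). Origin under the base on the bench top; its own -x axis is its front, towards the robot, +y its left seen from the robot, z up. Hand lever on its right (-y) side; clear guard (124 mm wide) round the working space in front of the column.
- press_lever (a joint): Hand lever, rad: 0 at rest (arm points forward and 20 degrees up), grows as the grip is pushed down, stop at 0.90. The lever drives the ram down 30 mm at the stop. A spring brings it back up when let go: it takes about 2 N at the grip to start and 8 to 12 N at the stop.
- lever_grip (a point): Middle of the lever's grip: a black level cylinder of 26 mm diameter, 78 mm long along the press's y axis, standing out to the right from the end of the flat steel arm. At rest it lies 167 mm in front of, 133 mm to the right of and 297 mm above the press's origin; at the stop 115 mm above the bench. It can be pushed down from above with closed fingers.
- lever_pivot (a point): Fixed point on the lever's pivot axis (parallel to the press's y axis), straight across from lever_grip: the grip runs on an arc of 210 mm radius about it, 20 degrees above level at rest and 32 degrees below level at the stop.
- guard (a joint): Guard, rad: 0 closed (down), grows as its lower edge swings up and forward; 60 degrees = 1.047; back stop at 1.50. Its weight and a spring close it from any angle; holding it at 60 degrees takes about 4 to 5 N at the handle.
- guard_grip (a point): Middle of the guard's handle: a black round bar of 18 mm diameter, 65 mm long, standing straight forward (press -x) from the guard's lower edge when closed, left of the middle; it tips up with the guard. Closed, it lies 158 mm in front of, 35 mm left of and 64 mm above the press's origin; at 60 degrees 202 mm in front and 260 mm up. From above the fingers close on it across the press's y axis, and the bar may turn between them.
- guard_hinge (a point): Fixed point on the guard's hinge axis (parallel to the press's y axis), straight across from guard_grip, 200 mm above the bench: guard_grip runs on an arc of 201 mm radius about it.
- insert (a joint): Brass flanged insert in the block's top, how far it is pushed in, m: 0 = flange stands 10 mm proud of the wood, starts at 0 to 0.003, 0.010 = fully home with the 19 mm wide, 2.5 mm thick flange on the wood. Tight: it stays where it is pushed.
- block_mid (a point): Centre of the walnut block (60 x 70 x 22 mm) that lies between four low steel pins on the anvil, under the ram and inside the guard: 30 mm in front of the press's origin, its centre 43 mm above the bench.
- done_block: Bystander: finished walnut block with its insert home, 60 x 70 x 25 mm, origin under its centre.
- insert_tin: Bystander: round open tin of inserts, 84 mm across, 28 mm high, origin under its centre.
- try_square: Bystander: try square, 181 x 121 x 17 mm, lying flat; origin under its middle.
- pencil: Bystander: flat carpenter's pencil, 156 mm long, 8 mm high; origin under its middle.
- oak_offcut: Bystander: plain oak offcut, 45 x 120 x 32 mm; origin under its centre.
- sanding_block: Bystander: cork-faced sanding block, 64 x 112 x 34 mm; origin under its centre.

How it is judged (in metres and radians):
On the way, in this order (a step that is already met when the one before it is completed fails the run):
1. the lever is swung down to its stop with the guard down, and the insert is driven home (value of joint press_lever above 0.85 rad and value of joint insert above 0.0085 m and value of joint guard below 0.12 rad), for 0.05 s.
2. the lever is let back up to its rest, the guard still down (value of joint press_lever below 0.06 rad and value of joint guard below 0.2 rad), for 0.1 s.
At the end, for the whole second after the job is handed in: The gripper's fingers hold the guard still at 60 degrees from closed, within 7 degrees; the lever is back at its rest (within 0.08 rad); the insert is home (within 1.5 mm); the block still lies in its place on the anvil (within 6 mm) (value of joint guard between 0.925 and 1.169 rad and velocity of joint guard between -0.08 and 0.08 rad/s and contact force between the fingers and guard above 0.5 N and value of joint press_lever below 0.08 rad and value of joint insert above 0.0085 m and x of block_mid in the frame of press between -0.036 and -0.024 m and y of block_mid in the frame of press between -0.006 and 0.006 m and z of block_mid in the frame of press between 0.038 and 0.048 m); the arm keeps its last pose, push and grip.
It fails at once if the guard is raised while the lever is swung down (value of joint guard above 0.2 rad and value of joint press_lever above 0.25 rad).
It fails at once if another thing on the bench is pushed more than 3 cm from its place (distance of any of done_block, insert_tin, try_square, pencil, oak_offcut, sanding_block from where it was at the start of the episode above 0.03 m).
It also fails if it takes over 64 s, if anything falls off the work surface, if the arm or the gripper's body presses on something with over 40 N, if the wrist force passes 120 N, or if a joint passes its speed limit or range.

ROBOT

A 6-joint arm with a two-finger parallel gripper is mounted at the origin on a cart in front of the work surface, level with it; the furniture and walls round the work are solid. World frame = base frame: x ahead of the robot, y to its left, z up, the work surface at z = 0. Lengths are in m, angles in degrees, forces in N, time in s.
With the tool pointing down it reaches from about 0.4 to 0.825 m from the base axis. Payload 7 kg.
Tool frame: the origin (TCP) lies at the very end of the fingers, on their centre line; the grasp point (between the pads) lies 19 mm behind it; z points along the fingers, y is the direction in which the jaws open and shut (so a half turn about z gives the same grasp; the last joint's range is limited). The gripper opens to 88 mm and grips with 3 to 60 N. Pads are 19 mm wide; open, the fingers measure 130 mm over their backs; the gripper's body (78 mm by 193 mm) begins 47 mm behind the grasp point.
Start: joints at [-47.492, 20.546, 0.682, 0, -70.136, -16.507], TCP at [0.296, -0.607, 0.227] pointing down, gripper open.
Joint ranges: [-176.03, 176.03], [-82.01, 121.73], [-58.28, 71.71], [-173.87, 95.51], [-174.79, -0.11], [-173.66, 173.66]. Speed limits (degrees/s): [136.94, 136.94, 172.46, 180, 180, 180].

INTERFACE

Orientations are given as [roll, pitch, yaw] about the fixed x, y, z axes, in that order (R = Rz(yaw) Ry(pitch) Rx(roll)).
In Python, from plant import ctrl gives the robot as it stands.
- The arm moves only by the tool move_arm, never from a script. Its argument "increments" is a list of rows, each a list of 2 entries, a list of its own where there are three numbers: the shift along the world's x, y, z in mm, then the turn about the world's z in rad. A call has exactly 8 rows; each row shifts and turns the pose as measured when the row begins; what a row does not reach is not made up. A row lasts 1/10 s, in which the tool goes at most 50 mm and 8.59 degrees, less where a joint would pass 70% of its speed; a pose out of reach is approached as far as the arm can. A call with a gripper value outside its range is refused whole. "jaw" is the gripper command: -1 is shut, 1 is fully open, values between are in proportion, set as the call begins (left out, the last holds). The fingers move at their own pace and stop on an object; the grip force is fixed at half the most. Time passes only in rows, so rows that do not move let the fingers close, or fill a call up. It gives the time, the measured TCP pose, the force and the opening at its end, in the units of the state.
- ctrl.get_obs(): the state, without advancing time (a new reading comes with each control period).
- ctrl.snapshot(name): name is "scene" or "top" or "wrist"; returns a dict with "color" (400x640x3 uint8, red, green, blue), "fx", "fy", "cx", "cy" (pixels), "R" (3x3) and "t" (3): a world point X has camera coordinates R X + t. Camera axes: x right, y down, z forward; pixel columns grow to the right and rows downward; lengths in m; the calibration is good to about 2 mm. A picture is of the moment at which its call begins. There is no depth.
- ctrl.close_job(): hands the job in, once; it reports no verdict.
The state is a dict: "clock": time; "joint_pos": joint angles; "qvel": joint speeds; "tau": joint torques, N m; "tool_pos": TCP position; "orientation": TCP orientation; "force": force on the tool from outside, world axes, zero at the start; "moment": the same for the moment, N m; "opening": finger opening in m.
Only numpy, scipy, OpenCV 4.12 (cv2) and the standard library are available. Lean on these libraries where they do the work, as an engineer would, in place of code of your own. Each camera call takes 0.05 s, during which the arm holds its last target.

## Working session

There is one attempt and no reset: what is moved stays moved. The work goes in short steps, Python scripts to look and compute and a tool call to move; the robot and the scene stay as the last step left them, time stands still between calls to the robot, and variables do not carry over. Pictures are saved under pics/ and viewed, and the job is handed in when it is done.

Besides the shell and the picture viewer there is one more tool, called by a JSON object that holds its "name" and its "arguments", one argument or row to a line. move_arm: Moves the arm, as the interface text tells. Its arguments: {"type":"object","properties":{"increments":{"type":"array","items":{"type":"array"}},"jaw":{"type":"number"}},"required":["increments"]}

```bash
mkdir -p pics; ls
python3 - <<'E'
from plant import ctrl
import cv2
o=ctrl.get_obs();print({k:o[k] for k in ('clock','tool_pos','orientation','force','opening')})
for n in ('scene','top'):
    s=ctrl.snapshot(n);cv2.imwrite(f'pics/{n}1.png',s['color'][:,:,::-1]);print(n,s['fx'],s['fy'],s['cx'],s['cy'],s['R'],s['t'])
E
```

```text
pics
{'clock': 0.0, 'tool_pos': array([ 0.29569157, -0.60623541,  0.22564312]), 'orientation': array([ 1.79906450e+02, -7.51780676e-03, -1.54003299e+02]), 'force': array([ 0.82888462,  0.78954076, -0.27204947]), 'opening': 0.08787736461254796}
scene 405.0407618913933 405.0407618913933 327.45099146647567 197.4965269820337 [[-0.74692841 -0.66488619 -0.00492875]
 [-0.47055423  0.53382539 -0.70257324]
 [ 0.46976234 -0.52245268 -0.71159437]] [0.39150013 0.46829431 1.06715808]
top 464.40092657050525 464.40092657050525 315.31173986003694 202.16842517063108 [[-5.70653346e-02 -9.98370336e-01 -4.69830542e-04]
 [-9.74321315e-01  5.57933852e-02 -2.18140032e-01]
 [ 2.17810751e-01 -1.19904680e-02 -9.75917366e-01]] [-0.06239208  0.64109198  1.40369969]
```

View pics/scene1.png

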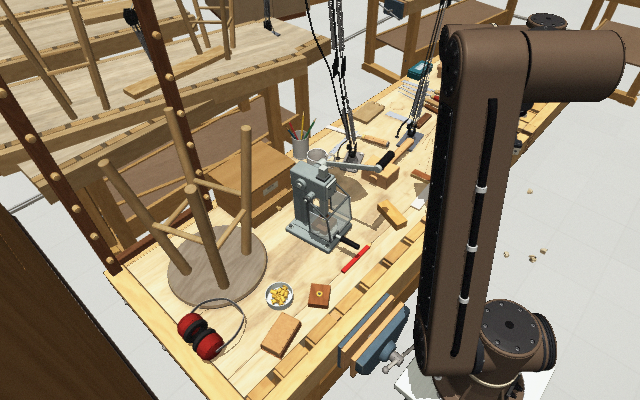

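View pics/top1.png

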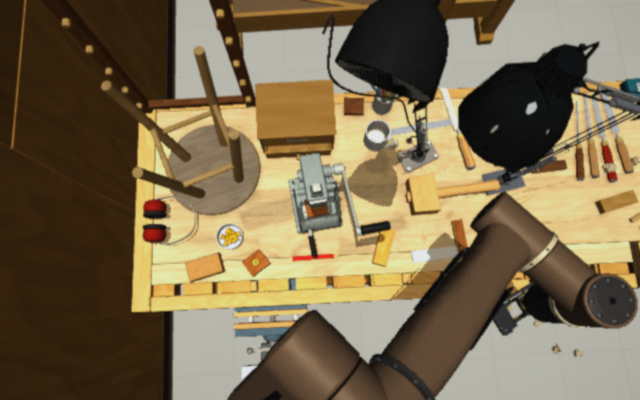

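The top view shows the press at about (318,195), its lever grip at (375,228) and its guard handle at (313,245). I'll zoom in on both views to fit the press pose.

Run:
```python
import cv2
a=cv2.imread('pics/top1.png')[140:270,270:410];cv2.imwrite('pics/top1c.png',cv2.resize(a,None,fx=5,fy=4.5,interpolation=cv2.INTER_CUBIC)[:600])
a=cv2.imread('pics/scene1.png')[140:260,270:410];cv2.imwrite('pics/scene1c.png',cv2.resize(a,None,fx=5,fy=5,interpolation=cv2.INTER_CUBIC))
```

```text
(no output)
```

View pics/top1c.png

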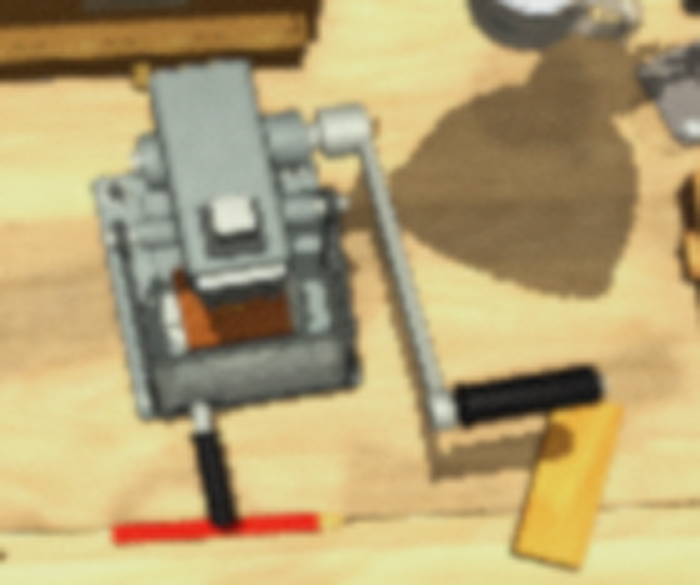

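View pics/scene1c.png

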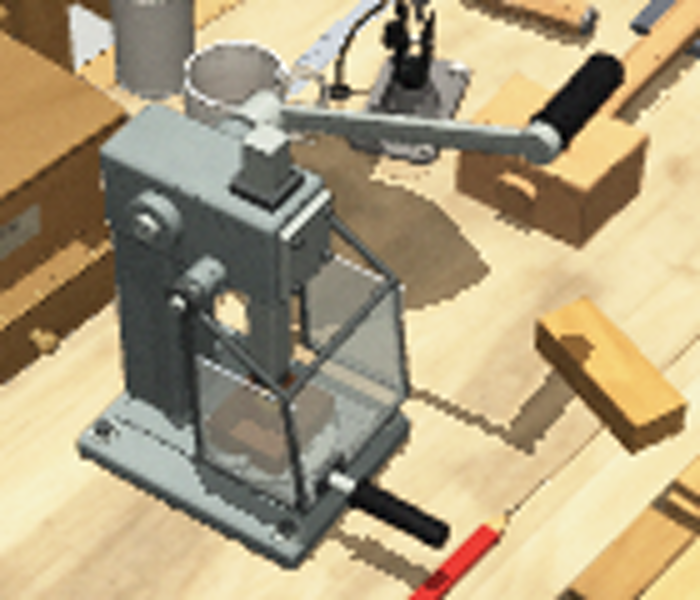

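```bash
cat > h.py <<'E'
from plant import ctrl
import numpy as np
def toW(p,pose):
    x,y,a=pose;c,s=np.cos(a),np.sin(a)
    p=np.asarray(p,float);return np.array([x+c*p[0]-s*p[1],y+s*p[0]+c*p[1],p[2]])
def proj(s,X):
    q=s['R']@X+s['t'];return np.array([s['fx']*q[0]/q[2]+s['cx'],s['fy']*q[1]/q[2]+s['cy']])
E
python3 - <<'E'
from h import *
from scipy.optimize import least_squares
S={n:ctrl.snapshot(n) for n in('scene','top')}
G=[-.167,-.133,.297];H=[-.158,.035,.064]
ob=[('top',G,(376,227.5)),('top',H,(313,246.7)),('scene',G,(386.4,160)),('scene',H,(350,242.6)),('top',[-.03,0,.299],(316.6,187)),('scene',[-.03,0,.299],(323.2,167))]
f=lambda p:np.concatenate([proj(S[n],toW(X,p))-u for n,X,u in ob])
r=least_squares(f,[.8,.15,0]);print(r.x,np.degrees(r.x[2]),r.fun.reshape(-1,2).round(1))
for n,X in dict(G=G,H=H,O=[0,0,0],H60=[-.202,.035,.26],piv=[.03,-.133,.225],hinge=[-.01,.035,.2]).items():print(n,toW(X,r.x).round(4))
p0=np.array([.3,.1,0]) 
for n,px in(('offcut',(383,250)),('pencil',(313,257))):
    s=S[n and 'top'];d=s['R'].T@np.array([(px[0]-s['cx'])/s['fx'],(px[1]-s['cy'])/s['fy'],1]);c=-s['R'].T@s['t'];k=(.02-c[2])/d[2];print(n,c+k*d)
E
```

```text
[ 0.65785849 -0.0984552   0.12262121] 7.025677735867215 [[-0.6  0. ]
 [-0.2 -0.2]
 [-0.4 -0. ]
 [ 1.   0.2]
 [ 0.  -0.4]
 [ 0.5 -0.4]]
G [ 0.5084 -0.2509  0.297 ]
H [ 0.4968 -0.083   0.064 ]
O [ 0.6579 -0.0985  0.    ]
H60 [ 0.4531 -0.0884  0.26  ]
piv [ 0.7039 -0.2268  0.225 ]
hinge [ 0.6437 -0.0649  0.2   ]
offcut [ 0.47817007 -0.3076577   0.02      ]
pencil [ 0.46859791 -0.08187233  0.02      ]
```

{"name": "move_arm", "arguments": {
  "increments": [
    [[0,10,30],-0.05],
    [[5,15,30],-0.05],
    [[10,20,25],-0.05],
    [[15,25,20],-0.05],
    [[15,25,15],-0.05],
    [[20,30,0],-0.05],
    [[20,30,0],-0.03],
    [[20,30,0],0]
  ],
  "jaw": -1
}}

```text
clock: 1.0
tool_pos: [0.3999, -0.4165, 0.347]
orientation: [179.6, 0.0, -174.1]
force: [1.0, 0.2, -0.4]
opening: 0.029
```

{"name": "move_arm", "arguments": {
  "increments": [
    [[15,22,0],0.02],
    [[15,22,0],0],
    [[15,22,0],0],
    [[15,22,0],0],
    [[15,22,0],0],
    [[13,20,0],0],
    [[10,15,0],0],
    [[0,0,0],0]
  ]
}}

```text
clock: 1.8
tool_pos: [0.5025, -0.2606, 0.3467]
orientation: [179.5, 0.1, -172.7]
force: [-0.3, 0.1, 0.2]
opening: 0.0002
```

```bash
cat > snap.py <<'E'
import sys,cv2
from plant import ctrl
o=ctrl.get_obs();print(o['clock'],o['tool_pos'].round(4),o['orientation'].round(1),o['force'].round(1),o['opening'])
tag=sys.argv[1]
a=ctrl.snapshot('scene')['color'][100:270,260:440,::-1];b=ctrl.snapshot('wrist')['color'][:,:,::-1]
a=cv2.resize(a,(424,400),interpolation=cv2.INTER_CUBIC);b=cv2.resize(b,(376,235))
import numpy as np
im=np.zeros((400,800,3),np.uint8);im[:,:424]=a;im[:235,424:]=b
cv2.imwrite(f'pics/{tag}.png',im)
E
python3 snap.py a
```

```text
1.8 [ 0.5025 -0.2606  0.3467] [ 1.795e+02  1.000e-01 -1.727e+02] [-0.3  0.1  0.2] 0.0001860407370387162
```

View pics/a.png

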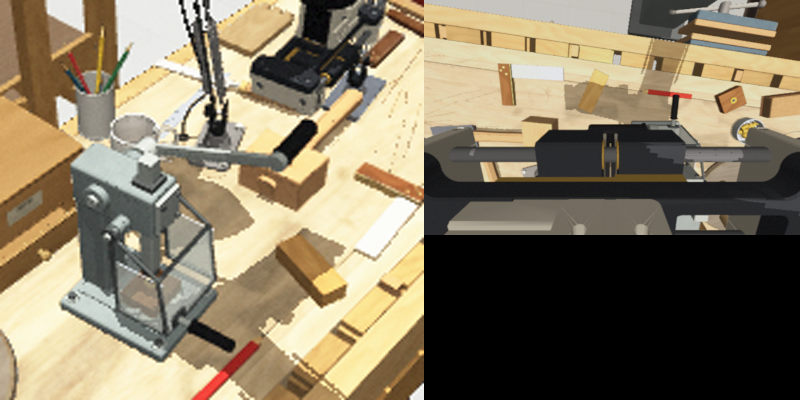

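Run:
```python
from h import *
import cv2
s=ctrl.snapshot('scene');t=ctrl.snapshot('top');X=ctrl.get_obs()['tool_pos'];print(proj(s,X),proj(t,X))
im=np.vstack([s['color'][60:320,:,::-1],t['color'][60:320,:,::-1]]);cv2.imwrite('pics/b.png',im)
```

```text
[391.96410132 146.01908695] [382.79574643 226.74769719]
```

View pics/b.png

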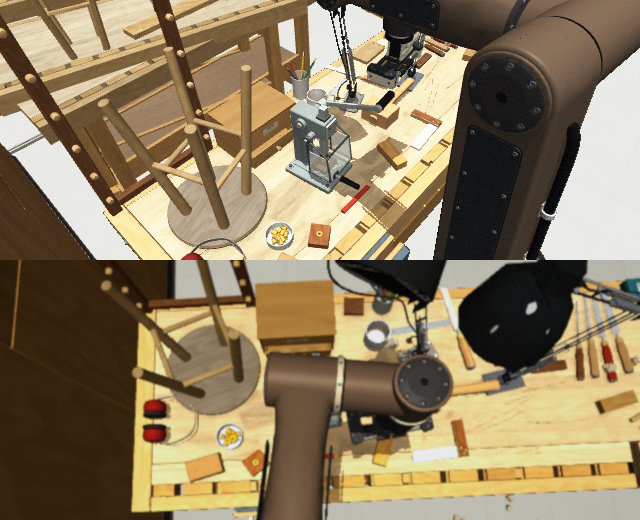

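{"name": "move_arm", "arguments": {
  "increments": [
    [[7,1,-10],0],
    [[0,0,-15],0],
    [[-1,0,-12],0],
    [[-2,0,-12],0],
    [[-2,0,-12],0],
    [[-2,0,-12],0],
    [[-2,0,-12],0],
    [[-1,0,-12],0]
  ]
}}

```text
clock: 2.8
tool_pos: [0.4958, -0.2656, 0.2451]
orientation: [179.7, 0.1, -173.1]
force: [-3.8, -1.3, 4.7]
opening: 0.0004
```

```bash
cat > st.py <<'E'
from h import *
P=np.array([0.65785849,-0.0984552,0.12262121])
o=ctrl.get_obs();p=o['tool_pos'];c,s=np.cos(P[2]),np.sin(P[2]);d=p[:2]-P[:2]
print(o['clock'],p.round(4),'press',np.round([c*d[0]+s*d[1],-s*d[0]+c*d[1]],4),o['force'].round(1),round(o['opening'],4))
z=p[2]-.013-.225;th=np.arcsin(np.clip(z/.21,-1,1));print('lever if touching',np.radians(20)-th,'grip x',.030-.21*np.cos(th))
E
python3 st.py; python3 snap.py c
```

```text
2.8 [ 0.4958 -0.2656  0.2451] press [-0.1813 -0.1461] [-3.8 -1.3  4.7] 0.0004
lever if touching 0.3152137532820403 grip x -0.17987968522004696
2.8 [ 0.4958 -0.2656  0.2451] [ 1.797e+02  1.000e-01 -1.731e+02] [-3.8 -1.3  4.7] 0.0004188530243598825
```

View pics/c.png

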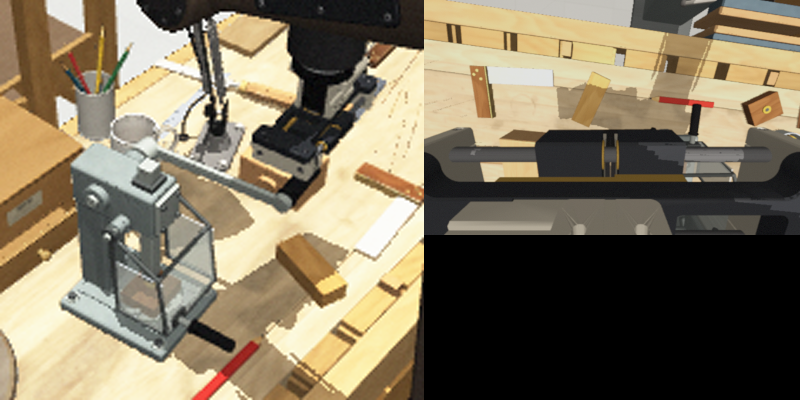

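{"name": "move_arm", "arguments": {
  "increments": [
    [[1,1,-12],0],
    [[2,1,-12],0],
    [[2,1,-12],0],
    [[3,1,-12],0],
    [[4,1,-12],0],
    [[5,1,-12],0],
    [[6,1,-12],0],
    [[6,1,-12],0]
  ]
}}

```text
clock: 3.7
tool_pos: [0.5256, -0.2586, 0.1467]
orientation: [179.8, 0.0, -173.0]
force: [-5.8, -2.0, 7.9]
opening: 0.0004
```

```bash
python3 st.py; python3 snap.py d
```

```text
3.7 [ 0.5256 -0.2586  0.1467] press [-0.1508 -0.1427] [-5.8 -2.   7.9] 0.0004
lever if touching 0.7990135479272211 grip x -0.1590986686876502
3.7 [ 0.5256 -0.2586  0.1467] [ 179.8    0.  -173. ] [-5.8 -2.   7.9] 0.0004469272718615785
```

View pics/d.png

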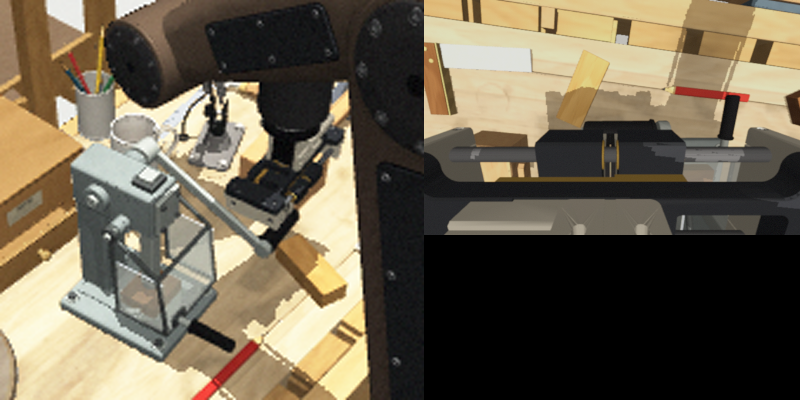

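{"name": "move_arm", "arguments": {
  "increments": [
    [[0,0,-8],0],
    [[0,0,-8],0],
    [[1,0,-8],0],
    [[1,0,-8],0],
    [[1,0,-8],0],
    [[0,0,-8],0],
    [[0,0,-8],0],
    [[0,0,-8],0]
  ]
}}

```text
clock: 4.6
tool_pos: [0.5362, -0.2575, 0.1248]
orientation: [-179.3, 1.3, -172.1]
force: [-25.9, 16.1, 64.4]
opening: 0.0001
```

```bash
python3 st.py; python3 snap.py e
```

```text
4.6 [ 0.5362 -0.2575  0.1248] press [-0.1402 -0.143 ] [-25.9  16.1  64.4] 0.0001
lever if touching 0.9183102652361623 grip x -0.1468847792813703
4.6 [ 0.5362 -0.2575  0.1248] [-179.3    1.3 -172.1] [-25.9  16.1  64.4] 8.293402410392003e-05
```

View pics/e.png

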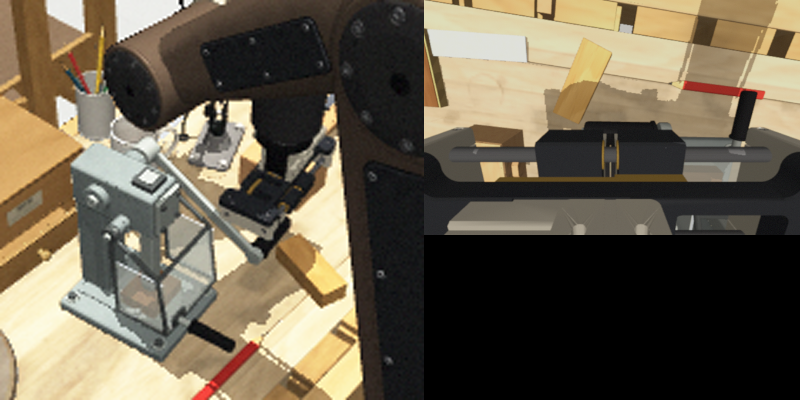

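The 64 N reaction at a computed lever angle of 0.92 means the lever is on its stop. I'll let it back up under control.

{"name": "move_arm", "arguments": {
  "increments": [
    [[0,0,5],0],
    [[-3,0,12],0],
    [[-6,0,14],0],
    [[-6,-1,14],0],
    [[-5,-1,14],0],
    [[-5,-1,14],0],
    [[-4,-1,14],0],
    [[-3,-1,14],0]
  ]
}}

```text
clock: 5.5
tool_pos: [0.5169, -0.2594, 0.2405]
orientation: [-178.9, 3.3, -171.8]
force: [8.8, 4.1, 2.1]
opening: 0.0004
```

```bash
python3 st.py
```

```text
5.5 [ 0.5169 -0.2594  0.2405] press [-0.1596 -0.1425] [8.8 4.1 2.1] 0.0004
lever if touching 0.3372454478346514 grip x -0.17998532936955666
```

```bash
python3 snap.py f
```

```text
5.5 [ 0.5169 -0.2594  0.2405] [-178.9    3.3 -171.8] [8.8 4.1 2.1] 0.0003624932415810842
```

View pics/f.png

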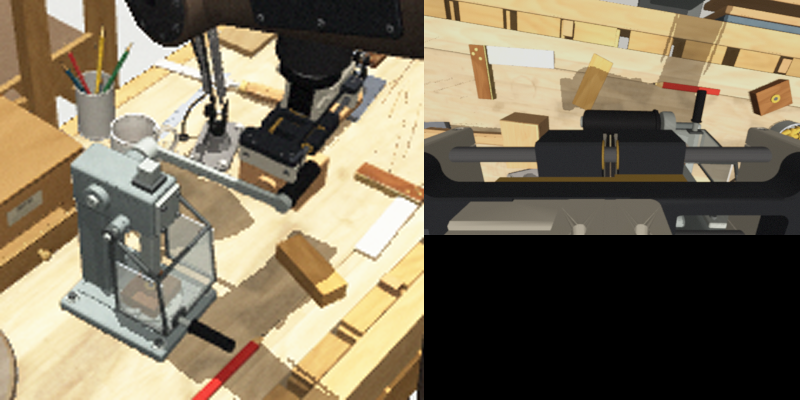

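{"name": "move_arm", "arguments": {
  "increments": [
    [[0,0,8],0],
    [[0,0,12],0],
    [[0,0,15],0],
    [[0,0,15],0],
    [[0,0,15],0],
    [[0,0,15],0],
    [[0,0,15],0],
    [[0,0,15],0]
  ]
}}

```text
clock: 6.4
tool_pos: [0.521, -0.2572, 0.3578]
orientation: [-179.0, 3.7, -171.7]
force: [0.2, 0.0, -0.6]
opening: 0.0007
```

```bash
python3 st.py;python3 snap.py g
```

```text
6.4 [ 0.521  -0.2572  0.3578] press [-0.1553 -0.1408] [ 0.2  0.  -0.6] 0.0007
lever if touching -0.25793809873709245 grip x -0.14248574208968423
6.4 [ 0.521  -0.2572  0.3578] [-179.     3.7 -171.7] [ 0.2  0.  -0.6] 0.0006761042296856764
```

View pics/g.png

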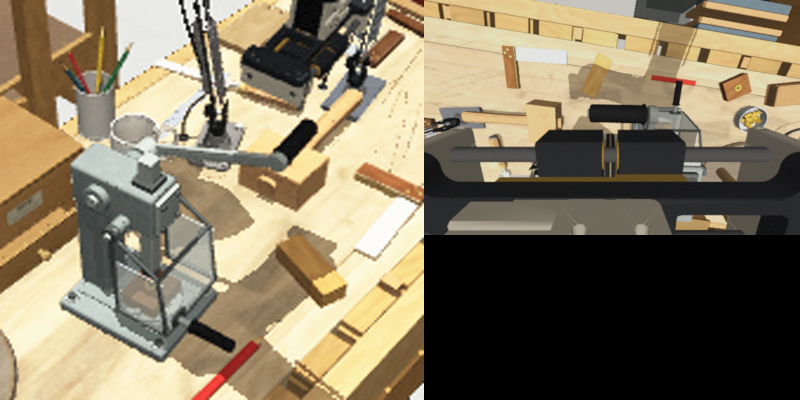

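Run:
```python
from h import *
import cv2
P=np.array([0.65785849,-0.0984552,0.12262121])
s=ctrl.snapshot('scene');a=cv2.imread('pics/scene1.png');b=s['color'][:,:,::-1]
for z in(.054,.064):print(proj(s,toW([-.03,0,z],P)))
G=proj(s,toW([-.167,-.133,.297],P));print(G)
f=lambda i:cv2.resize(i[190:260,290:360],(400,400),interpolation=cv2.INTER_CUBIC)
cv2.imwrite('pics/hh.png',np.hstack([f(a),f(b)]))
```

```text
[324.51029401 221.11159815]
[324.48044829 219.15712907]
[385.9815903  159.98391415]
```

View pics/hh.png

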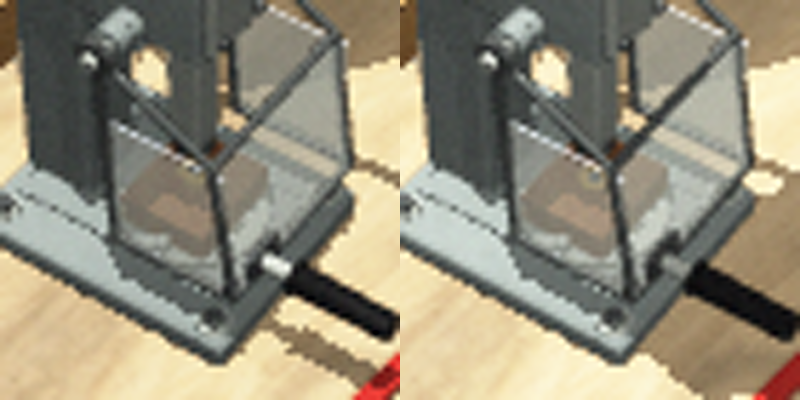

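{"name": "move_arm", "arguments": {
  "increments": [
    [[-10,15,0],-0.01],
    [[-8,25,0],-0.01],
    [[-5,25,0],0],
    [[-3,25,0],0],
    [[-3,25,0],0],
    [[-2,25,0],0],
    [[0,18,0],0],
    [[0,8,0],0]
  ],
  "jaw": 1
}}

```text
clock: 7.35
tool_pos: [0.4827, -0.0859, 0.3471]
orientation: [-179.3, 2.7, -173.2]
force: [-0.2, -0.9, 0.4]
opening: 0.0591
```

```bash
python3 st.py
```

```text
7.35 [ 0.4827 -0.0859  0.3471] press [-0.1723  0.0338] [-0.2 -0.9  0.4] 0.0591
lever if touching -0.1970925766061778 grip x -0.1494504952020058
```

{"name": "move_arm", "arguments": {
  "increments": [
    [[0,0,-25],0],
    [[0,0,-30],0],
    [[0,0,-30],0],
    [[0,0,-30],0],
    [[0,0,-30],0],
    [[0,0,-25],0],
    [[0,0,-20],0],
    [[0,0,-10],0]
  ]
}}

```text
clock: 8.15
tool_pos: [0.4778, -0.0869, 0.1365]
orientation: [-179.4, 2.4, -173.1]
force: [-0.4, -0.4, 0.3]
opening: 0.0874
```

```bash
python3 st.py;python3 snap.py i
```

```text
8.15 [ 0.4778 -0.0869  0.1365] press [-0.1773  0.0334] [-0.4 -0.4  0.3] 0.0874
lever if touching 0.853696266688186 grip x -0.1538241766200447
8.15 [ 0.4778 -0.0869  0.1365] [-179.4    2.4 -173.1] [-0.4 -0.4  0.3] 0.0874337243521711
```

View pics/i.png

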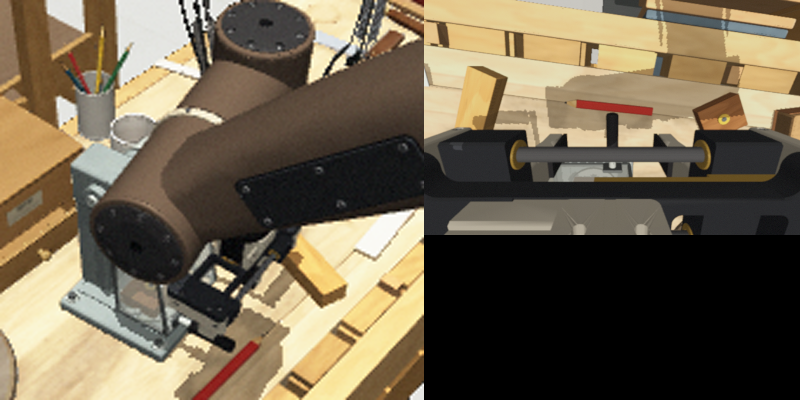

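{"name": "move_arm", "arguments": {
  "increments": [
    [[2,0,-15],0],
    [[2,0,-15],0],
    [[2,0,-15],0],
    [[2,0,-15],0],
    [[1,0,-12],0],
    [[1,0,-10],0],
    [[0,0,-6],0],
    [[0,0,0],0]
  ]
}}

```text
clock: 9.05
tool_pos: [0.4955, -0.0869, 0.0542]
orientation: [-179.3, 3.1, -173.0]
force: [-0.4, -0.6, -0.6]
opening: 0.0877
```

```bash
python3 st.py;python3 snap.py j
```

```text
9.05 [ 0.4955 -0.0869  0.0542] press [-0.1598  0.0313] [-0.4 -0.6 -0.6] 0.0877
lever if touching 1.4148241466896987 grip x -0.07160655189310255
9.05 [ 0.4955 -0.0869  0.0542] [-179.3    3.1 -173. ] [-0.4 -0.6 -0.6] 0.08769409549202135
```

View pics/j.png

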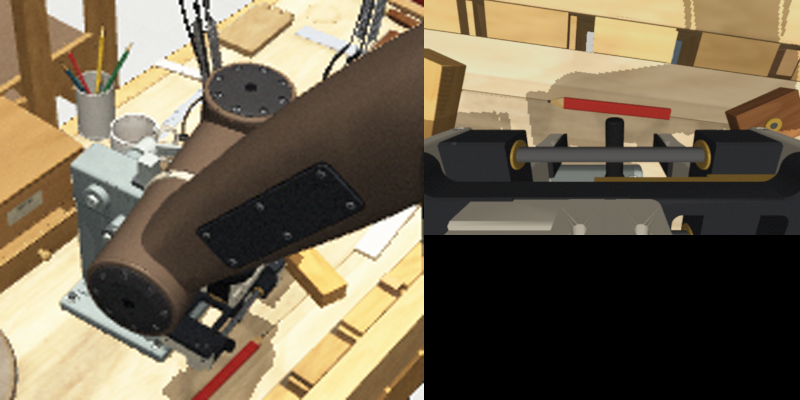

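{"name": "move_arm", "arguments": {
  "increments": [
    [[-4,1,-5],0],
    [[-4,1,-5],0],
    [[0,0,-1],0],
    [[0,0,0],0],
    [[0,0,0],0],
    [[0,0,0],0],
    [[0,0,0],0],
    [[0,0,0],0]
  ]
}}

```text
clock: 9.95
tool_pos: [0.4881, -0.0844, 0.0448]
orientation: [-179.3, 3.3, -173.0]
force: [0.0, 0.1, -0.1]
opening: 0.0877
```

{"name": "move_arm", "arguments": {
  "increments": [
    [[0,0,0],0],
    [[0,0,0],0],
    [[0,0,0],0],
    [[0,0,0],0],
    [[0,0,0],0],
    [[0,0,0],0],
    [[0,0,0],0],
    [[0,0,0],0]
  ],
  "jaw": -1
}}

```text
clock: 10.75
tool_pos: [0.4882, -0.0844, 0.0448]
orientation: [-179.3, 3.3, -173.0]
force: [-0.6, 0.6, -0.1]
opening: 0.0293
```

```bash
python3 st.py;python3 snap.py k
```

```text
10.75 [ 0.4882 -0.0844  0.0448] press [-0.1666  0.0347] [-0.6  0.6 -0.1] 0.0293
lever if touching 1.5170215115392356 grip x -0.05232697072734052
10.75 [ 0.4882 -0.0844  0.0448] [-179.3    3.3 -173. ] [-0.6  0.6 -0.1] 0.02931057549256975
```

View pics/k.png

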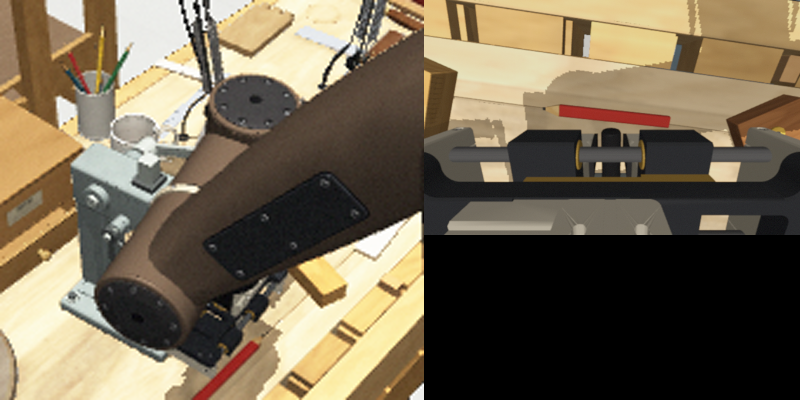

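{"name": "move_arm", "arguments": {
  "increments": [
    [[0,0,0],0],
    [[0,0,0],0],
    [[0,0,0],0],
    [[0,0,0],0],
    [[-4,0,5],0],
    [[-9,-1,11],0],
    [[-8,-1,12],0],
    [[-7,-1,12],0]
  ]
}}

```text
clock: 11.65
tool_pos: [0.4609, -0.0873, 0.0858]
orientation: [-179.3, 3.4, -172.9]
force: [3.1, 1.7, -2.2]
opening: 0.017
```

```bash
cat >> st.py <<'E'
from scipy.spatial.transform import Rotation as Ro
g=p-.019*Ro.from_euler('xyz',o['orientation'],degrees=True).as_matrix()[:,2];d=g[:2]-P[:2]
X=np.array([c*d[0]+s*d[1]+.010,g[2]-.2]);ph=np.degrees(np.arctan2(X[1],-X[0]));print('grasp r',np.hypot(*X),'phi',ph,'guard deg',ph+40.8)
E
python3 st.py;python3 snap.py l
```

```text
11.65 [ 0.4609 -0.0873  0.0858] press [-0.1941  0.0351] [ 3.1  1.7 -2.2] 0.017
lever if touching 1.1599935818319498 grip x -0.11465350039333702
grasp r 0.2083085267844591 phi -27.216172460758113 guard deg 13.583827539241884
11.65 [ 0.4609 -0.0873  0.0858] [-179.3    3.4 -172.9] [ 3.1  1.7 -2.2] 0.017010165329662576
```

View pics/l.png

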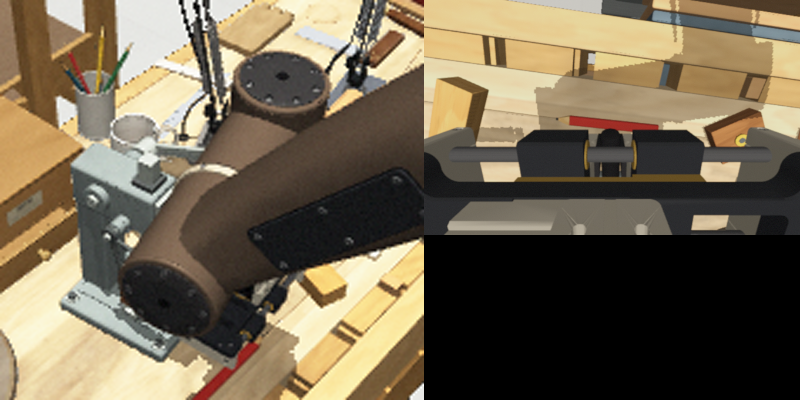

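{"name": "move_arm", "arguments": {
  "increments": [
    [[-5,-1,11],0],
    [[-4,-1,11],0],
    [[-4,-1,11],0],
    [[-3,0,12],0],
    [[-3,0,12],0],
    [[-2,0,12],0],
    [[-1,0,12],0],
    [[0,0,12],0]
  ]
}}

```text
clock: 12.55
tool_pos: [0.4379, -0.0902, 0.1834]
orientation: [-179.3, 3.5, -172.9]
force: [5.1, 1.1, -5.1]
opening: 0.0172
```

```bash
python3 st.py;python3 snap.py m
```

```text
12.55 [ 0.4379 -0.0902  0.1834] press [-0.2173  0.0351] [ 5.1  1.1 -5.1] 0.0172
lever if touching 0.6120228498586261 grip x -0.1727813691140747
grasp r 0.20851992320232451 phi 0.6528206260169424 guard deg 41.45282062601694
12.55 [ 0.4379 -0.0902  0.1834] [-179.3    3.5 -172.9] [ 5.1  1.1 -5.1] 0.017211556035966285
```

View pics/m.png

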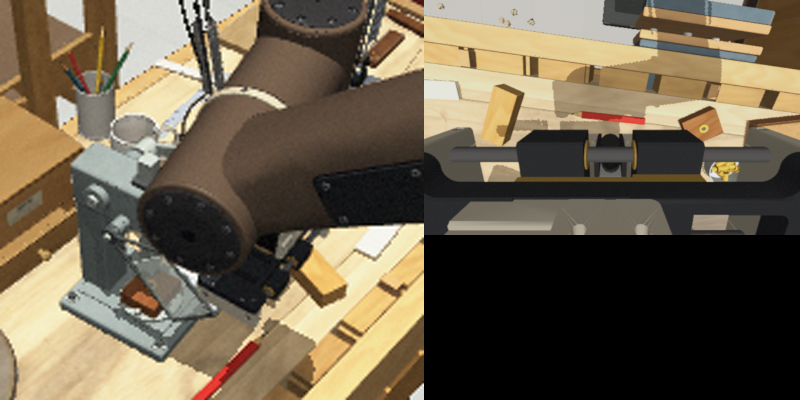

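{"name": "move_arm", "arguments": {
  "increments": [
    [[0,0,11],0],
    [[1,0,11],0],
    [[2,0,11],0],
    [[2,0,11],0],
    [[3,0,9],0],
    [[2,0,6],0],
    [[0,0,0],0],
    [[0,0,0],0]
  ]
}}

```text
clock: 13.45
tool_pos: [0.4463, -0.0891, 0.242]
orientation: [-179.5, 3.2, -173.0]
force: [1.9, 1.7, -5.9]
opening: 0.0174
```

```bash
python3 st.py;python3 snap.py n
```

```text
13.45 [ 0.4463 -0.0891  0.242 ] press [-0.2088  0.0352] [ 1.9  1.7 -5.9] 0.0174
lever if touching 0.32986283104981695 grip x -0.1799612818148461
grasp r 0.20895985014192858 phi 16.973534708305962 guard deg 57.77353470830596
13.45 [ 0.4463 -0.0891  0.242 ] [-179.5    3.2 -173. ] [ 1.9  1.7 -5.9] 0.017431057252317767
```

View pics/n.png

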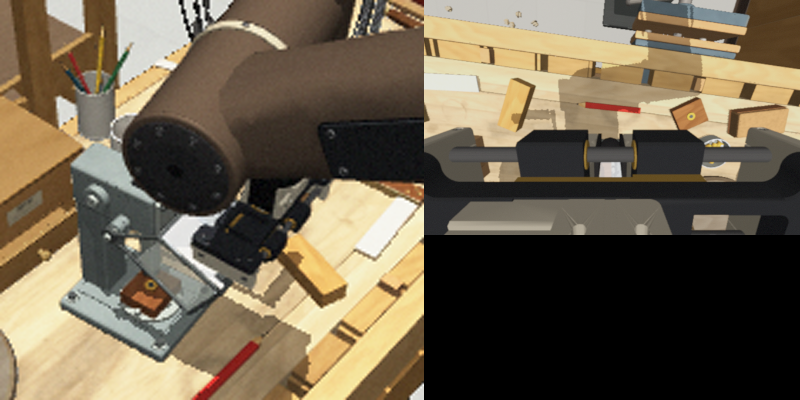

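{"name": "move_arm", "arguments": {
  "increments": [
    [[1,0,4],0],
    [[1,0,4],0],
    [[0,0,1],0],
    [[0,0,0],0],
    [[0,0,0],0],
    [[0,0,0],0],
    [[0,0,0],0],
    [[0,0,0],0]
  ]
}}

```text
clock: 14.35
tool_pos: [0.4491, -0.0887, 0.2509]
orientation: [-179.5, 3.3, -173.0]
force: [3.8, 2.5, -6.3]
opening: 0.0175
```

```bash
python3 st.py
python3 - <<'E'
from h import *
import cv2
P=np.array([0.65785849,-0.0984552,0.12262121])
s=ctrl.snapshot('scene');a=s['color'][:,:,::-1]
for z in(.0565,.064):print(z,(proj(s,toW([-.03,0,z],P))-[290,190])*[400/70,400/70])
cv2.imwrite('pics/o.png',np.hstack([cv2.resize(a[190:260,290:360],(400,400),interpolation=cv2.INTER_CUBIC),cv2.resize(a[100:240,270:410],(400,400))]))
E
python3 st.py
```

```text
14.35 [ 0.4491 -0.0887  0.2509] press [-0.206   0.0352] [ 3.8  2.5 -6.3] 0.0175
lever if touching 0.287465123515739 grip x -0.17960168777549437
grasp r 0.2091388251211025 phi 19.524594067421933 guard deg 60.32459406742193
0.0565 [197.15920876 174.99929668]
0.064 [197.03113307 166.61216611]
14.4 [ 0.4491 -0.0887  0.2509] press [-0.206   0.0352] [ 4.5  3.3 -7.8] 0.0174
lever if touching 0.28746219254093847 grip x -0.17960164988303146
grasp r 0.20913835582238213 phi 19.524817328963454 guard deg 60.32481732896345
```

View pics/o.png

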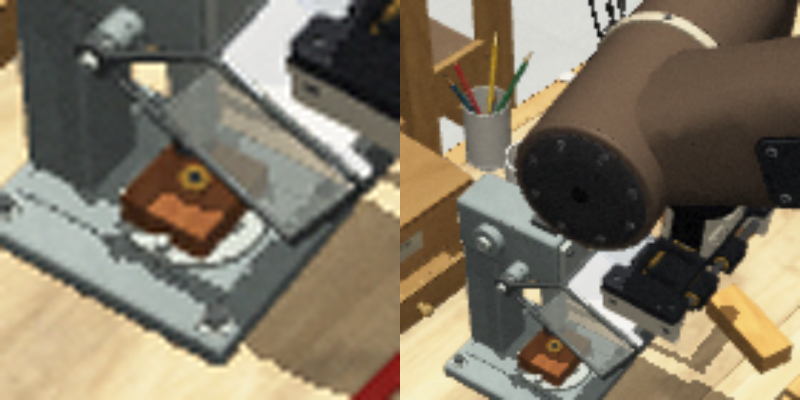

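The insert's flange sits flat on the wood at (193,178); I predicted (197,175) for home. I'll check the lever in the top view.

Run:
```python
from h import *
import cv2
P=np.array([0.65785849,-0.0984552,0.12262121])
s=ctrl.snapshot('top');print((proj(s,toW([-.167,-.133,.297],P))-[270,130])*4,(proj(s,toW([-.03,0,.299],P))-[270,130])*4)
w=ctrl.snapshot('wrist')
cv2.imwrite('pics/p.png',cv2.resize(s['color'][130:280,270:450,::-1],None,fx=4,fy=4));cv2.imwrite('pics/q.png',w['color'][:,:,::-1])
```

```text
[421.74401352 390.03021412] [186.57312872 226.57393702]
```

View pics/p.png

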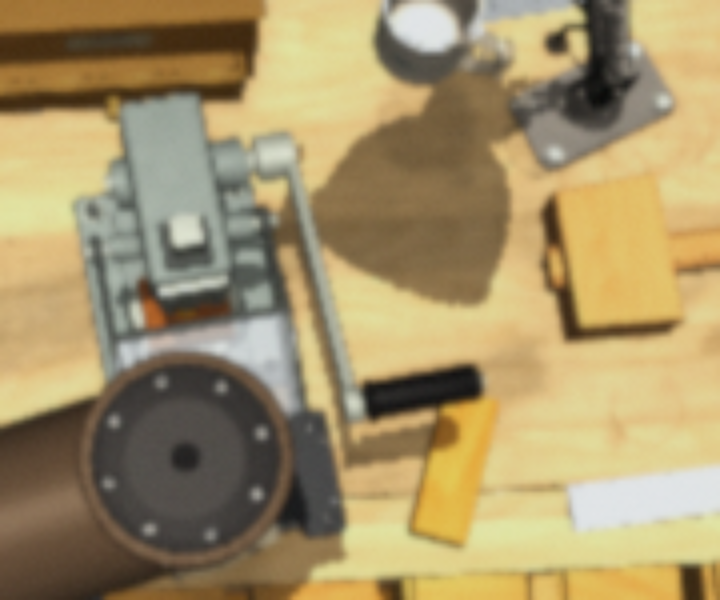

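View pics/q.png

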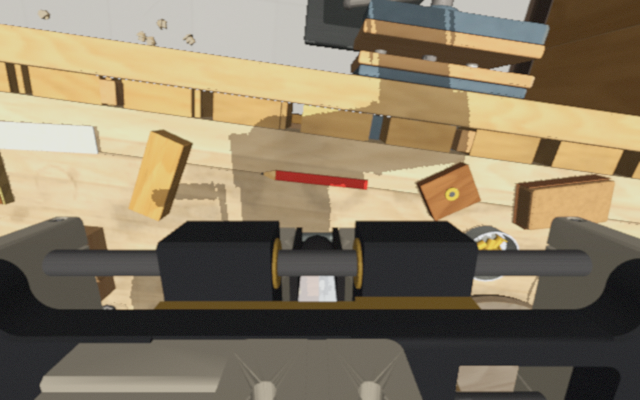

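In the top crop, the lever grip at (421,391) matches its predicted rest position of (422,390). The gripper body is clear of it, and the bystanders look unmoved. The guard is steady at about 60°, so I'm handing in.

```bash
python3 -c "
from plant import ctrl
print(ctrl.close_job());o=ctrl.get_obs();print(o['clock'],o['tool_pos'],o['force'],o['opening'])"
```

```text
the job is handed in; nothing more can be done
None
the job is handed in; nothing more can be done
```

The insert is pressed home, the lever is back up, and I handed the job in at about 14.5 s with the gripper holding the guard open at about 60°. No verdict was reported.

- **Pressing:** I pushed the lever down with closed fingers until it was on its stop, with a 64 N reaction and a computed lever angle of about 0.92 rad. The guard stayed closed.
- **Lever return:** The grip slid in front of the fingers for part of the way up. I raised the fingers clear and the lever sprang back to rest. In the last top view its grip is within a pixel of where it should be at rest.
- **Guard:** I gripped the handle and swung it up its arc. The last reading, worked out from the gripper's position, is 60.3°, steady, with a 17 mm finger opening on the bar and about 6–8 N of downward pull.
- **Other checks:** In the pictures the insert's flange lies on the wood, the block is still in its place on the anvil, and the bystanders look unmoved. I judged these by eye, and did not measure the insert depth or block position to the millimetre.
- **Disagreement:** The tool ended tilted about 3° from vertical, a leftover from pushing against the stop. I left it, because it did not affect the grasp.

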